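Nip a flask in the labelling jig

ROBOT

A 7-joint arm with a two-finger parallel gripper is mounted at the origin on the work surface. World frame = base frame: x ahead of the robot, y to its left, z up, the work surface at z = 0. Lengths are in m, angles in rad, forces in N, time in s.
With the tool pointing down it reaches from about 0.425 to 0.875 m from the base axis. Payload 4.7 kg.
Tool frame: the origin (TCP) lies on the centre line of the jaws, within the pads' length; the fingertips stand manip.tip_reach ahead of it and the grasp point (between the pads) is the TCP (manip.tip_reach is the distance from the TCP to the fingertips, in m); z points along the fingers, y is the line along which they close (so a half turn about z gives the same grasp; the last joint's range is limited). The gripper opens to 85 mm and grips with 20 to 120 N. Pads are 22 mm wide; open, the fingers measure 114 mm over their backs; the gripper's body (76 mm by 85 mm) begins 54 mm behind the grasp point. The pads swing forward as they close: fully open they stand 13 mm farther back than shut.
Start: joints at [-1.088, 0.321, -0.07, 1.45, 0.023, 1.371, -0.057], TCP at [0.294, 0.58, 0.25] pointing down, gripper open.
Joint ranges: [-2.86, 2.86], [-0.3, 2.09], [-1.38, 1.24], [0.06, 2.45], [-1.56, 4.7], [0.09, 2.05], [-2.69, 2.69]. Speed limits (rad/s): [2.57, 2.57, 3.14, 3.14, 3.14, 3.14, 3.14].

INTERFACE

Orientations are given as a unit quaternion [w, x, y, z].
In Python, from rig import manip gives the robot as it stands.
- The arm moves only by the shell command python3 -m jog 'ROWS'. ROWS is a JSON object of lists of equal length, an entry for each row: "gripper": the opening, from -1 (shut) to 1 (fully open); "xyz": the shift along the tool's x, y, z normalised to -1 to 1, where 1 is 5 cm, a list of three; "roll": the turn about the tool's z normalised to -1 to 1, where 1 is 0.08 rad. A call has 1 to 20 rows; each row shifts and turns the commanded pose from where the row before left it, along the tool's axes as they then stand; what a row does not reach is not made up. A row lasts 1/8 s, in which the tool goes at most 62.5 mm and 10.7 degrees, less where a joint would pass 70% of its speed; a pose out of reach is approached as far as the arm can. A call with a number of a shift or a turn outside -1 to 1 is refused whole. A call with a gripper value outside its range is refused whole. The fingers move at their own pace and stop on an object; the grip force is fixed at half the most. Time passes only in rows, so rows that do not move let the fingers close. It gives the time, the measured TCP pose, the force, the opening and the grip force at its end, in the units of the state.
- manip.get_state(): the state, without advancing time (a new reading comes with each control period).
- manip.camera(name): name is "scene" or "top" or "wrist"; returns a dict with "image" (400x640x3 uint8, red, green, blue), "z_map" (400x640 float32, m along the optical axis (not along the pixel's ray), 0 where there is no reading), "fov_y" (degrees; the focal length in pixels is half the picture's height over the tangent of half this angle, whatever the lens; pixels are square), "cx", "cy" (the principal point, pixels), "cam_to_world" (4x4, takes a point from camera to world coordinates); the wrist camera has in their place "hand_eye" (4x4, takes a point from camera to tool coordinates, whose origin is the TCP and whose axes are the flange's). Camera axes: x right, y up, looking along -z (the intrinsics and any distortion apply to the point x, -y, -z); pixel columns grow to the right and rows downward; lengths in m; the calibration is good to about 2 mm. A picture is of the moment at which its call begins: read the wrist's pose just before it.
- manip.finish_job(): hands the job in; it is judged then, once.
The state is a dict: "time": time; "joint_positions": joint angles; "dq": joint speeds; "effort": joint torques, N m; "tcp_pos": TCP position; "ee_rot": TCP orientation; "wrist_force": force on the tool from outside, world axes, zero at the start; "moment": the same for the moment, N m; "opening": finger opening in m; "gripper_force": force on a finger pad.
Only numpy, scipy, OpenCV 4.12 (cv2) and the standard library are available. Lean on these libraries where they do the work, as an engineer would, in place of code of your own. Each camera call takes 0.05 s, during which the arm holds its last target. There are 200 camera calls.

TASK

Load the small slim steel flask into the labelling jig: first slide the jig's tailstock fully back to its stop, then lay the flask on its side in the V trough with its cap towards the fixed headplate and let go of it. Then slide the tailstock up gently until the flask is held snugly between the tailstock's pad and the headplate, cap touching the headplate. Leave everything else on the table where it stands.

Things in the scene. Friction and masses are not known exactly. Their poses are not given: they have to be found in the camera images.
- flask: the small slim steel vacuum flask with a black cap, standing upright, 170 mm high, body 48 mm diameter over its lower 128 mm, cap 44 mm diameter over the top 42 mm, about 0.24 kg. Origin: centre of its underside; z runs along its axis to the cap.
- flask_cap (a point): centre of the top of the flask's cap, on its axis, 170 mm from the underside.
- jig: aluminium labelling jig fixed to the table; base plate 130 (its x) by 315 (its y) by 12 mm thick, with two guide rods along y at x = +-45 mm, tops at 33 mm. Near its -y end stands a dark steel headplate 50 mm wide, 12 mm thick, top at 86 mm, inner face at y = -120 mm. Origin: on the table, in the middle line of the rods.
- jig_trough (a point): middle of the open white V trough, on the line where the cradled flask's axis lies: 80 mm above the table, over the jig's middle line, 118 mm from the headplate's face; jig's axes. The V (90 degrees, 72 mm long in y) carries the 48 mm flask body; its flank tops are 73 mm high, 30 mm either side of the middle.
- jig_head (a point): point on the headplate's inner face, on the line where the flask's axis lies when cradled, 80 mm above the table; jig's axes (y points along the rail from the headplate to the tailstock).
- tailstock (a joint): the grey tailstock bridge sliding on the rods along the jig's y, in m. Gap between its rubber pad (28 mm diameter, centred 80 mm high) and the headplate = 0.080 + this value. 0.145 is fully back at its stop away from the headplate; it starts over the trough. It stays where it is left (friction about 2.5 N).
- tail_grip (a point): centre of the top of the tailstock's black upright grip tab, 158 mm above the table; the tab is 30 mm (jig x) by 16 mm (jig y), standing free for 46 mm above the bridge (bridge top at 112 mm, 104 mm wide in x, 14 mm thick). The pad's face is 16 mm from the tab's centre, towards the headplate.
- big_flask: taller, thicker steel vacuum flask, upright, 68 mm diameter, 235 mm high; origin centre of its underside. Not the one to load.
- mug: yellow mug, 76 mm diameter, 85 mm high, handle reaching out some 35 mm on its +y side; origin centre of its underside.
- jar: clear jar with black lid, 64 mm diameter, 100 mm high; origin centre of its underside.
- carton: plain white carton standing beyond the jig, 75 (x) by 125 (y) by 75 mm high; origin centre of its underside.
- tape: cardboard tape core standing open end up beyond the jig, 90 mm diameter, 48 mm high; origin centre of its underside.
- flat_carton: small flat white carton on the robot's side of the jig, 80 by 130 by 26 mm high; origin centre of its underside.
- screwdriver: screwdriver lying on the table; origin under its middle.

How it is judged:
On the way, in this order (a step that is already met when the one before it is completed fails the run):
1. the tailstock is fully back, within 4 mm of its stop (value of joint tailstock above 0.141 m), for 0.2 s.
2. the flask lies in the trough, cap towards the headplate and within 50 mm of it, let go and still (x of flask_cap in the frame of jig_head between -0.008 and 0.008 m and z of flask_cap in the frame of jig_head between -0.008 and 0.008 m and x of flask in the frame of jig_head between -0.008 and 0.008 m and z of flask in the frame of jig_head between -0.008 and 0.008 m and y of flask_cap in the frame of jig_head between -0.003 and 0.05 m and contact force between the fingers and flask below 0.1 N and linear speed of flask below 0.03 m/s), for 0.2 s.
At the end, for the whole second after the job is handed in: The flask lies along the trough (both ends of its axis within 8 mm of the cradled line), cap within 4 mm of the headplate, the tailstock within 4 mm of the position 0.090 where its pad meets the flask's base, all at rest (x of flask_cap in the frame of jig_head between -0.008 and 0.008 m and z of flask_cap in the frame of jig_head between -0.008 and 0.008 m and x of flask in the frame of jig_head between -0.008 and 0.008 m and z of flask in the frame of jig_head between -0.008 and 0.008 m and y of flask_cap in the frame of jig_head between -0.003 and 0.004 m and value of joint tailstock between 0.086 and 0.094 m and linear speed of flask below 0.01 m/s and velocity of joint tailstock between -0.01 and 0.01 m/s); the robot touches nothing.
It fails at once if the flask is slammed or crushed in the jig (over 60 N) (contact force between jig and flask above 60 N).
It fails at once if a bystander is shifted more than 30 mm or knocked over (distance of any of big_flask, mug, jar, carton, tape, flat_carton, screwdriver from where it was at the start of the episode above 0.03 m or angle between any of big_flask, mug, jar, carton, tape, flat_carton's own z axis and vertical above 0.5 rad).
It also fails if it takes over 72 s, if anything falls off the work surface, if the arm or the gripper's body presses on something with over 40 N, if the wrist force passes 120 N, or if a joint passes its speed limit or range.

## Working session

There is one attempt and no reset: what is moved stays moved. The work goes in short steps, Python scripts to look and compute and a shell command to move; the robot and the scene stay as the last step left them, time stands still between calls to the robot, and variables do not carry over. Pictures are saved under pics/ and viewed, at most 10 in all, crops included, and the job is handed in when it is done.

```bash
ls; mkdir -p pics; cat > h.py <<'E'
import numpy as np, cv2
from rig import manip
def save(n,f):
    c=manip.camera(n); cv2.imwrite(f'pics/{f}.png',c['image'][:,:,::-1]); np.savez(f'pics/{f}.npz',**{k:v for k,v in c.items()}); return c
def pts(c,T=None):
    T=c['cam_to_world'] if T is None else T
    z=c['z_map']; h,w=z.shape; f=h/2/np.tan(np.radians(c['fov_y'])/2)
    v,u=np.mgrid[:h,:w]
    P=np.stack([(u-c['cx'])/f*z,-(v-c['cy'])/f*z,-z],-1)
    return P@T[:3,:3].T+T[:3,3]
E
python3 - <<'E'
from h import *
print(manip.tip_reach, manip.get_state())
for n in ['scene','top']:
    c=save(n,n+'0'); print({k:v for k,v in c.items() if k not in('image','z_map')})
    i=c['image']; z=c['z_map']; print((z==0).mean())
E
```

```text
pics
0.019 {'time': 0.0, 'joint_positions': array([-1.08790134,  0.32182942, -0.07008289,  1.4516886 ,  0.02262629,
        1.37080353, -0.05688832]), 'dq': array([-2.48592939e-04, -3.73719588e-05,  5.58445147e-04, -1.45515208e-04,
        1.89822546e-05, -1.16492376e-03,  1.68387215e-04]), 'effort': array([-5.87393079e-04, -4.93582606e+01, -3.82351242e-01, -3.14323819e+01,
        1.29092135e-02,  1.15228625e-02, -1.10080205e-05]), 'tcp_pos': array([0.29349875, 0.57939314, 0.24921247]), 'ee_rot': array([-1.63852731e-04,  2.32234492e-01,  9.72659343e-01, -9.57047848e-04]), 'wrist_force': array([ 0.30431282, -0.53079269,  0.40999719]), 'moment': array([-0.00740841, -0.00209899,  0.00661539]), 'gripper_force': 0.0, 'opening': 0.08528930535841843}
{'fov_y': 50.27907776062385, 'cx': 326.3784905580114, 'cy': 198.25615275298188, 'cam_to_world': array([[-0.04786378, -0.74502794,  0.66531378,  1.40953901],
       [ 0.99875361, -0.04513471,  0.02130949,  0.04003885],
       [ 0.01415257,  0.66550449,  0.74625966,  1.05891702],
       [ 0.        ,  0.        ,  0.        ,  1.        ]])}
0.00433203125
{'fov_y': 50.322390853995586, 'cx': 312.7062048348661, 'cy': 195.201663747502, 'cam_to_world': array([[ 0.0096349 ,  0.99251283, -0.12175981,  0.43490822],
       [-0.99942652,  0.01351112,  0.03104952,  0.01078209],
       [ 0.03246215,  0.12139082,  0.99207383,  1.17731639],
       [ 0.        ,  0.        ,  0.        ,  1.        ]])}
0.00385546875
```

View pics/scene0.png

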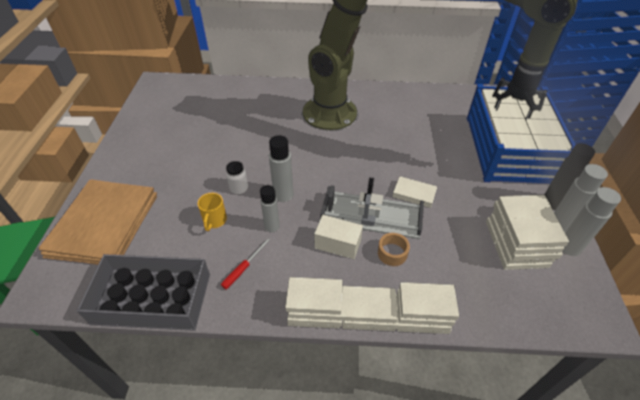

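View pics/top0.png

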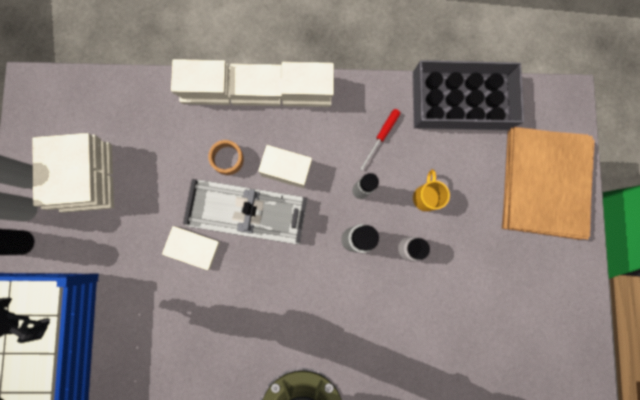

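The scene view shows the small flask at about (268,210), beside the big flask at (281,170). The jig is at (370,212), with its black tab at (370,188). In the top view the small flask's cap is at (369,183), the tab at (249,209) and the jig spans (187..307, 180..242). I'll measure from depth in both views next.

```bash
python3 - <<'E'
from h import *
ims=[]
for n,(x0,y0,x1,y1) in {'top0':(175,140,395,260),'scene0':(220,130,440,270)}.items():
    d=dict(np.load(f'pics/{n}.npz')); P=pts(d); z=P[...,2]; img=d['image']
    ims.append(cv2.resize(img[y0:y1,x0:x1,::-1],(790,int(790*(y1-y0)/(x1-x0))),interpolation=cv2.INTER_CUBIC))
    print(n,'table',np.median(P[300:320,300:330,2] if n=='top0' else P[130:150,200:220,2]))
    def blob(name,lo,hi,cx,cy,r,dark=False):
        m=(z>lo)&(z<hi)&(np.hypot(P[...,0]-cx,P[...,1]-cy)<r)
        if dark: m&=img.max(-1)<70
        q=P[m]
        if len(q)<4: print(name,'few',len(q));return
        print(name,len(q),'mid',np.round((q.min(0)+q.max(0))/2,4),'mean',np.round(q.mean(0),4),'min',np.round(q.min(0),3),'max',np.round(q.max(0),3))
    s=(183,369) if n=='top0' else (189,268)
    p=P[s]; print('flask px',p); blob('flasktop',.16,.18,p[0],p[1],.05)
    s=(209,249) if n=='top0' else (182,371)
    p=P[s]; print('tab px',p); blob('tab',.145,.17,p[0],p[1],.05); blob('bridge',.10,.122,p[0],p[1],.09)
    g=P[209,249] if n=='top0' else p
    # jig layers
    for lo,hi in((.006,.018),(.022,.040),(.05,.078),(.078,.092)):
        m=(z>lo)&(z<hi)&(np.abs(P[...,0]-g[0])<.09)&(np.abs(P[...,1]-g[1])<.22)
        q=P[m][:,:2].astype(np.float32)
        if len(q)>4: print((lo,hi),len(q),cv2.minAreaRect(q))
    for nm,s in ({'big':(237,364),'jar':(248,418),'mug':(195,420),'carton':(165,285),'tape':(150,213),'flat':(248,190)} if n=='top0' else {}).items(): print(nm,np.round(P[s],3))
h=max(i.shape[0] for i in ims)
cv2.imwrite('pics/c1.png',ims[0]);cv2.imwrite('pics/c2.png',ims[1])
E
```

```text
top0 table -0.0008830973795321828
flask px [ 0.59034996 -0.15628204  0.16725054]
flasktop 257 mid [ 0.594  -0.1576  0.1679] mean [ 0.5937 -0.1571  0.1692] min [ 0.573 -0.178  0.161] max [ 0.615 -0.137  0.175]
tab px [0.52603609 0.13281888 0.14267389]
tab 86 mid [0.5274 0.14   0.1548] mean [0.5275 0.1395 0.1562] min [0.513 0.131 0.148] max [0.542 0.149 0.161]
bridge 192 mid [0.528  0.1391 0.1109] mean [0.5258 0.1382 0.1104] min [0.476 0.125 0.1  ] max [0.58  0.153 0.121]
(0.006, 0.018) 3218 ((0.5256999731063843, 0.13616862893104553), (0.4108457863330841, 0.17947764694690704), 89.81964111328125)
(0.022, 0.04) 1651 ((0.5256483554840088, 0.17298293113708496), (0.17839358747005463, 0.3602329194545746), 0.3056875169277191)
(0.05, 0.078) 534 ((0.5471027493476868, 0.08946944028139114), (0.1323137730360031, 0.19689281284809113), 5.226927757263184)
(0.078, 0.092) 145 ((0.5439971685409546, 0.08328758180141449), (0.12415599822998047, 0.14646868407726288), 4.5489301681518555)
big [ 0.459 -0.133  0.234]
jar [ 0.436 -0.292  0.098]
mug [ 0.574 -0.305  0.08 ]
carton [0.65  0.05  0.073]
tape [0.694 0.
[... 309 characters left out ...]
.141  0.1535] mean [0.5322 0.1413 0.155 ] min [0.513 0.133 0.145] max [0.546 0.149 0.162]
bridge 66 mid [0.5591 0.1368 0.1097] mean [0.5607 0.1362 0.1108] min [0.537 0.128 0.1  ] max [0.582 0.146 0.119]
(0.006, 0.018) 1754 ((0.522555410861969, 0.1688881516456604), (0.36907607316970825, 0.16570734977722168), 83.93937683105469)
(0.022, 0.04) 1010 ((0.5084206461906433, 0.17741413414478302), (0.3461780846118927, 0.17866133153438568), 81.68352508544922)
(0.05, 0.078) 396 ((0.5615675449371338, 0.09230251610279083), (0.17981788516044617, 0.13668575882911682), 85.2432861328125)
(0.078, 0.092) 88 ((0.560282289981842, 0.07650994509458542), (0.13137491047382355, 0.13249363005161285), 79.07491302490234)
```

View pics/c1.png

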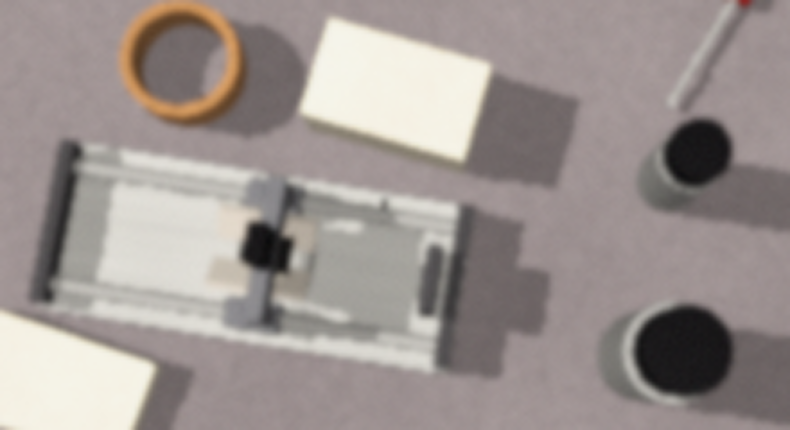

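View pics/c2.png

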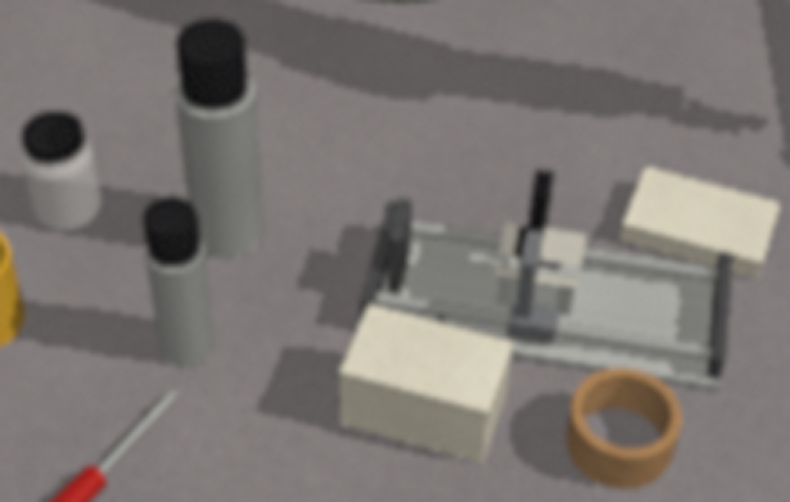

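Top crop: the headplate is at about (432,280), which is full-image (295,218). The bridge lies diagonally through (263,250) over the cream trough. The end stop is dark, at the left (52,220). So jig y points to image left, which is about +y in the world. Next I'll get the yaw from the end bars and headplate.

```bash
python3 - <<'E'
from h import *
for n,r in {'top0':[(290,200,303,235)],'scene0':[(322,183,340,214)]}.items():
    d=dict(np.load(f'pics/{n}.npz')); P=pts(d); z=P[...,2]; img=d['image'];dark=img.max(-1)
    x0,y0,x1,y1=r[0]; m=np.zeros(z.shape,bool); m[y0:y1,x0:x1]=1
    for lo in (.06,.075):
        q=P[m&(z>lo)&(z<.1)]
        if len(q): print(n,'head',len(q),q.mean(0).round(4),q.min(0).round(3),q.max(0).round(3),cv2.minAreaRect(q[:,:2].astype(np.float32)))
    # bridge
    if n=='top0':
        m=(z>.098)&(z<.125)&(abs(P[...,0]-.5275)<.08)&(abs(P[...,1]-.139)<.04)
        q=P[m][:,:2].astype(np.float32);print('bridge',cv2.minAreaRect(q),cv2.fitLine(q,2,0,.01,.01).T)
        # base outline: z 5..40mm region connected, not cartons (bright cream)
        m=((z>.006)&(z<.2)&(abs(P[...,1]-.13)<.2)&(abs(P[...,0]-.53)<.11)).astype(np.uint8)
        hsv=cv2.cvtColor(img,cv2.COLOR_RGB2HSV)
        # dark end bars: fit lines
        for nm,(a,b,c,e) in {'stopbar':(182,176,200,228),'endbar':(296,196,308,245)}.items():
            mm=np.zeros(z.shape,bool);mm[b:e,a:c]=1
            q=P[mm&(dark<95)&(z>.005)&(z<.06)]
            if len(q)>4: print(nm,len(q),q.mean(0).round(4),cv2.minAreaRect(q[:,:2].astype(np.float32)),'z',np.percentile(q[:,2],[10,50,90]).round(3))
E
```

```text
top0 head 93 [0.5096 0.0237 0.0844] [0.486 0.016 0.074] [0.535 0.032 0.089] ((0.5105383992195129, 0.02353052981197834), (0.011761480942368507, 0.04965038225054741), 81.45995330810547)
top0 head 91 [0.5098 0.0238 0.0847] [0.486 0.016 0.077] [0.535 0.032 0.089] ((0.5105383992195129, 0.02353052981197834), (0.011761480942368507, 0.04965038225054741), 81.45995330810547)
bridge ((0.5280150175094604, 0.13862189650535583), (0.014401048421859741, 0.10378104448318481), 80.90118408203125) [[ 0.9884401  -0.15161209  0.52598983  0.13808228]]
stopbar 230 [0.554  0.3013 0.0351] ((0.5545300841331482, 0.30252042412757874), (0.009297682903707027, 0.118271104991436), 81.7236557006836) z [0.022 0.039 0.043]
endbar 151 [0.509  0.0046 0.0384] ((0.5092986822128296, 0.005307735875248909), (0.010969667695462704, 0.11672358214855194), 81.25033569335938) z [0.035 0.04  0.043]
scene0 head 78 [0.5172 0.0254 0.0794] [0.485 0.017 0.06 ] [0.538 0.034 0.089] ((0.5105762481689453, 0.025679919868707657), (0.012745044194161892, 0.0541103295981884), 79.46019744873047)
scene0 head 55 [0.5132 0.0258 0.0841] [0.485 0.017 0.078] [0.534 0.034 0.089] ((0.5091078281402588, 0.025770630687475204), (0.01274366956204176, 0.05077868700027466), 82.46134948730469)
```

```bash
cat >> h.py <<'E'
H=np.array([.511,.031]); a=np.radians(-8.6); EX=np.array([np.cos(a),np.sin(a)]); EY=np.array([-np.sin(a),np.cos(a)])
def J(p): d=np.asarray(p)[:2]-H; return np.round([d@EX,d@EY],4)   # jig_head frame x,y
def where():
    s=manip.get_state(); w,x,y,z=s['ee_rot']; ty=np.array([2*(x*y-w*z),1-2*(x*x+z*z)])
    print('t',s['time'],'jig xy',J(s['tcp_pos']),'z',s['tcp_pos'][2].round(4),'yaw_y',np.degrees(np.arctan2(ty[1],ty[0])).round(2),'open',round(s['opening'],4),'F',s['wrist_force'].round(1),'g',round(s['gripper_force'],1))
E
python3 -m jog '{"gripper":[1,1,1,1,1,1,1,1,1,1,1,1,1,1,1,1],"xyz":[[0,0,0],[0,0,0],[0,0,0],[0,0,0],[0,0,0],[0,0,0],[0,0,0],[0,0,0],[0,0,0],[0,0,0],[0,0,0],[0,0,0],[0,0,0],[0,0,0],[0,0,0],[0,0,0]],"roll":[1,1,1,1,1,1,1,1,1,1,1,1,1,1,1,0.65]}'
python3 -c "
from h import *
where()
print('flask',J([.595,-.1563]),'tab',J([.5286,.1403]),'big',J([.459,-.133]),'carton',J([.65,.05]))"
```

```text
time: 2.1
tcp_pos: [0.2935, 0.5796, 0.2496]
ee_rot: [0.0, 0.759, 0.651, -0.001]
wrist_force: [-0.1, 0.2, 0.7]
opening: 0.0853
gripper_force: 0.0
t 2.1 jig xy [-0.297   0.5099] z 0.2496 yaw_y -8.7 open 0.0853 F [-0.1  0.2  0.7] g 0.0
flask [ 0.1111 -0.1726] tab [0.0011 0.1107] big [-0.0269 -0.1699] carton [0.1346 0.0396]
```

```bash
python3 -m jog '{"gripper":[1,1,1,1,1,1,1,1,1,1,1,1],"xyz":[[-0.4,0.3,0],[-0.8,0.6,0],[-0.8,0.6,0],[-0.8,0.6,0],[-0.8,0.6,0],[-0.8,0.6,0],[-0.8,0.6,0],[-0.8,0.6,0],[-0.8,0.6,0],[-0.8,0.6,0],[-0.4,0.3,0],[0,0,0]],"roll":[0,0,0,0,0,0,0,0,0,0,0,0]}' >/dev/null
python3 - <<'E'
from h import *
from scipy.spatial.transform import Rotation as R
where(); s=manip.get_state()
c=save('wrist','w0'); q=s['ee_rot']; T=np.eye(4); T[:3,:3]=R.from_quat([q[1],q[2],q[3],q[0]]).as_matrix(); T[:3,3]=s['tcp_pos']
P=pts(c,T@c['hand_eye']); z=P[...,2]; np.save('pics/w0P.npy',P)
j=np.stack([(P[...,:2]-H)@EX,(P[...,:2]-H)@EY],-1)
for nm,lo,hi,b in(('tab',.15,.166,(-.04,.04,.05,.17)),('head',.08,.092,(-.04,.04,-.03,.01)),('trough',.066,.078,(-.05,.05,.07,.17))):
    m=(z>lo)&(z<hi)&(j[...,0]>b[0])&(j[...,0]<b[1])&(j[...,1]>b[2])&(j[...,1]<b[3]); k=j[m].astype(np.float32)
    print(nm,len(k), *( (k.mean(0).round(4),k.min(0).round(4),k.max(0).round(4),np.median(z[m]).round(4)) if len(k)>4 else ()), cv2.minAreaRect(k) if len(k)>4 else '')
E
```

```text
t 3.6 jig xy [0.0041 0.1078] z 0.25 yaw_y -8.87 open 0.085 F [-0.5  0.5  0.5] g 0.0
tab 804 [0.0003 0.113 ] [-0.0144  0.1046] [0.015  0.1198] 0.1578 ((0.00028195884078741074, 0.11222212016582489), (0.029469478875398636, 0.015152623876929283), 0.11569038778543472)
head 530 [ 0.0001 -0.0046] [-0.0245 -0.0119] [0.0244 0.0004] 0.086 ((-7.069483399391174e-05, -0.005808466114103794), (0.012000655755400658, 0.04889366775751114), 89.49829864501953)
trough 1082 [0.0009 0.1257] [-0.05    0.0815] [0.0497 0.1537] 0.0704 ((-0.0001247115433216095, 0.11737783253192902), (0.09966759383678436, 0.07206228375434875), 0.4841718375682831)
```

View pics/w0.png

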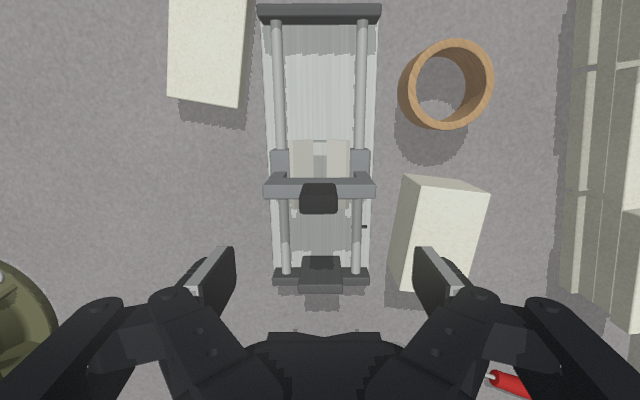

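The wrist view shows the tab at (318,198), the rods parallel to the picture and the headplate at (322,262). The depth fit puts the tab at jig (0.000, 0.112), and head and trough are both within 1 mm of my frame. I'll grip the tab.

```bash
python3 -m jog '{"gripper":[1,1,1,1,1,-1,-1,-1,-1,-1,-1],"xyz":[[0.09,-0.08,0.5],[0,0,0.6],[0,0,0.6],[0,0,0.4],[0,0,0],[0,0,0],[0,0,0],[0,0,0],[0,0,0],[0,0,0],[0,0,0]],"roll":[-0.06,0,0,0,0,0,0,0,0,0,0]}' >/dev/null
python3 -c "
from h import *
where()"
```

```text
t 5.025 jig xy [-0.0003  0.1151] z 0.1463 yaw_y -8.33 open 0.0291 F [-0.4  0.3  5.9] g 62.2
```

```bash
python3 -m jog '{"gripper":[-1,-1,-1,-1,-1,-1,-1,-1,-1,-1,-1,-1,-1,-1],"xyz":[[0.1,0,0],[0.2,0,0],[0.25,0,0],[0.25,0,0],[0.25,0,0],[0.25,0,0],[0.25,0,0],[0.25,0,0],[0.25,0,0],[0.25,0,0],[0.15,0,0],[0.06,0,0],[0.04,0,0],[0,0,0]],"roll":[0,0,0,0,0,0,0,0,0,0,0,0,0,0]}' >/dev/null
python3 -c "
from h import *
where()"
```

```text
t 6.775 jig xy [-2.000e-04  2.417e-01] z 0.1464 yaw_y -8.37 open 0.0291 F [ 1.5 -1.9  4.6] g 62.1
```

```bash
python3 -m jog '{"gripper":[-1,-1,-1],"xyz":[[0.03,0,0],[0.02,0,0],[0,0,0]],"roll":[0,0,0]}' >/dev/null
python3 -c "
from h import *
where()"
```

```text
t 7.15 jig xy [-2.000e-04  2.439e-01] z 0.1464 yaw_y -8.38 open 0.029 F [ 0.3 -2.2  4.9] g 62.2
```

```bash
python3 -m jog '{"gripper":[-1,-1,-1,-1],"xyz":[[0.02,0,0],[0.02,0,0],[0.02,0,0],[0,0,0]],"roll":[0,0,0,0]}' >/dev/null
python3 -c "
from h import *
where()"
```

```text
t 7.65 jig xy [-1.000e-04  2.444e-01] z 0.1463 yaw_y -8.45 open 0.029 F [-2.4 -5.9  9.1] g 62.5
```

```bash
python3 -m jog '{"gripper":[1,1,1,1,1,1,1,1,1,1,1,1,1,1,1,1,1,1,1],"xyz":[[0,0,0],[0,0,0],[0,0,0],[0,0,-0.4],[0,0,-0.8],[0,0,-0.8],[-0.2,0.2,-0.5],[-0.6,0.4,0],[-0.8,0.4,0],[-0.8,0.4,0],[-0.8,0.3,0],[-0.8,0.3,0],[-0.8,0.2,0],[-0.8,0,0],[-0.8,0,0],[-0.5,0,0],[-0.1,0,0],[0,0,0],[0,0,0]],"roll":[0,0,0,0,0,0,0,0,0,0,0,0,0,0,0,0,0,0,0]}' >/dev/null
cat > look.py <<'E'
from h import *
import sys
from scipy.spatial.transform import Rotation as R
def wrist(name):
    s=manip.get_state(); c=save('wrist',name); q=s['ee_rot']; T=np.eye(4); T[:3,:3]=R.from_quat([q[1],q[2],q[3],q[0]]).as_matrix(); T[:3,3]=s['tcp_pos']
    P=pts(c,T@c['hand_eye']); j=np.stack([(P[...,:2]-H)@EX,(P[...,:2]-H)@EY],-1); return c,j,P[...,2]
def box(j,z,lo,hi,b,nm=''):
    m=(z>lo)&(z<hi)&(j[...,0]>b[0])&(j[...,0]<b[1])&(j[...,1]>b[2])&(j[...,1]<b[3]); k=j[m]
    print(nm,len(k),*((k.mean(0).round(4),'min',k.min(0).round(4),'max',k.max(0).round(4),'z',np.median(z[m]).round(4)) if len(k)>4 else ())); return m
E
python3 - <<'E'
from look import *
where()
c,j,z=wrist('w1'); box(j,z,.163,.178,(.06,.16,-.23,-.12),'flask')
box(j,z,.15,.166,(-.04,.04,.2,.3),'tab')
d=manip.camera('top');P=pts(d);jj=np.stack([(P[...,:2]-H)@EX,(P[...,:2]-H)@EY],-1);box(jj,P[...,2],.148,.166,(-.04,.04,.2,.3),'tabtop')
E
```

```text
t 10.025 jig xy [ 0.1103 -0.0996] z 0.2705 yaw_y -8.16 open 0.0851 F [0.3 1.1 0.1] g 0.0
flask 1888 [ 0.1097 -0.1707] min [ 0.088  -0.1948] max [ 0.1316 -0.151 ] z 0.1702
tab 0
tabtop 89 [0.001  0.2384] min [-0.014   0.2308] max [0.0157 0.2472] z 0.1565
```

```bash
python3 -m jog '{"gripper":[1,1,1,1,1,1,1,1,-1,-1,-1,-1,-1,-1],"xyz":[[-0.6,0,0],[-0.6,0,0],[-0.25,0,0],[0,0,0.4],[0,0,0.8],[0,0,0.8],[0,0,0.47],[0,0,0],[0,0,0],[0,0,0],[0,0,0],[0,0,0],[0,0,0],[0,0,0]],"roll":[0,0.1,0,0,0,0,0,0,0,0,0,0,0,0]}' >/dev/null
python3 -c "
from h import *
where()"
```

```text
t 11.875 jig xy [ 0.111  -0.1742] z 0.1484 yaw_y -8.78 open 0.0428 F [-1.7  0.4  6. ] g 60.9
```

```bash
python3 -m jog '{"gripper":[-1,-1,-1,-1,-1,-1,-1,-1,-1,-1,-1,-1,-1,-1,-1,-1,-1],"xyz":[[0,0,-0.3],[0,0,-0.6],[0,0,-0.7],[0,0,-0.7],[0.2,0,-0.4],[0.5,0,0],[0.7,0,0],[0.7,0,0],[0.7,-0.3,0],[0.7,-0.4,0],[0.7,-0.4,0],[0.7,-0.4,0],[0.7,-0.4,0],[0.7,-0.32,0],[0.5,0,0],[0.3,0,0],[0,0,0]],"roll":[0,0,0,0,0,0,0,0,0,0,0,0,0,0,0,0,0]}' >/dev/null
python3 -c "
from h import *
where()
save('scene','s1')
i=cv2.imread('pics/s1.png')[100:260,280:460];cv2.imwrite('pics/s1c.png',cv2.resize(i,None,fx=3.5,fy=3.5,interpolation=2))"
```

```text
t 14.0 jig xy [0.001  0.1816] z 0.2813 yaw_y -8.75 open 0.0429 F [ 0.4 -0.3 -1.9] g 61.7
```

View pics/s1c.png

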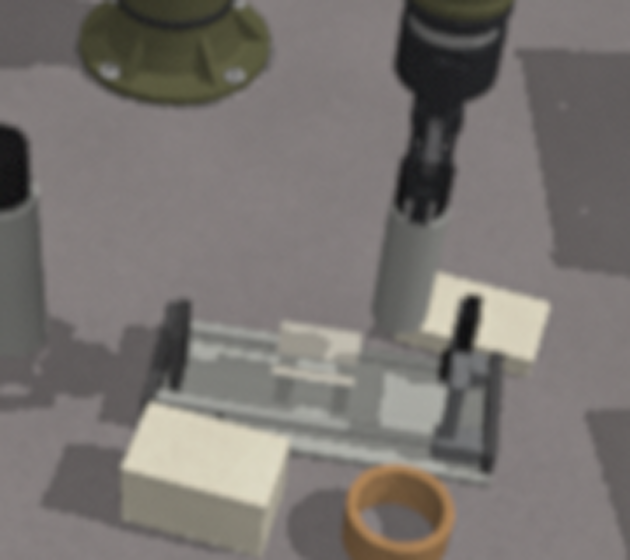

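The flask hangs upright from the gripper at (415,270), between the trough at (320,350) and the tailstock at (462,380). I'll lower it behind the trough and tip it over the trough's end edge, cap towards the headplate.

```bash
python3 -m jog '{"gripper":[-1,-1,-1,-1,-1,-1,-1],"xyz":[[0.12,0,0.2],[0,0,0.5],[0,0,0.5],[0,0,0.5],[0,0,0.2],[0,0,0.06],[0,0,0]],"roll":[0,0,0,0,0,0,0]}' | grep force
python3 -c "
from h import *
where()"
python3 -m jog '{"gripper":[-1,-1,-1,-1],"xyz":[[-0.1,0,0],[-0.1,0,0],[-0.1,0,0],[-0.1,0,0]],"roll":[0,0,0,0]}' | grep force
python3 -c "
from h import *
where()"
```

```text
wrist_force: [0.2, -0.1, -1.7]
gripper_force: 61.7
t 14.925 jig xy [0.0011 0.1872] z 0.1845 yaw_y -8.8 open 0.0427 F [ 0.2 -0.1 -1.7] g 61.7
wrist_force: [0.9, 5.3, 0.3]
gripper_force: 61.7
t 15.425 jig xy [0.0005 0.1697] z 0.1849 yaw_y -8.72 open 0.0428 F [0.9 5.3 0.3] g 61.7
```

```bash
python3 -m jog '{"gripper":[-1,-1,-1,-1],"xyz":[[-0.14,0,0],[-0.14,0,0.02],[-0.14,0,0.02],[-0.14,0,0.02]],"roll":[0,0,0,0]}' | grep force
python3 -c "
from h import *
where()"
python3 -m jog '{"gripper":[-1,-1,-1,-1,-1],"xyz":[[-0.14,0,0.02],[-0.14,0,0.03],[-0.14,0,0.03],[-0.14,0,0.04],[-0.14,0,0.05]],"roll":[0,0,0,0,0]}' | grep force
python3 -c "
from h import *
where()
save('scene','s2')
i=cv2.imread('pics/s2.png')[100:260,280:460];cv2.imwrite('pics/s2c.png',cv2.resize(i,None,fx=3.5,fy=3.5,interpolation=2))"
```

```text
wrist_force: [-0.6, 5.7, 1.8]
gripper_force: 61.2
t 15.925 jig xy [0.0005 0.1421] z 0.1827 yaw_y -8.67 open 0.0429 F [-0.6  5.7  1.8] g 61.2
wrist_force: [1.0, 4.7, 2.6]
gripper_force: 60.3
t 16.55 jig xy [0.0005 0.104 ] z 0.1726 yaw_y -8.77 open 0.0426 F [1.  4.7 2.6] g 60.3
```

View pics/s2c.png

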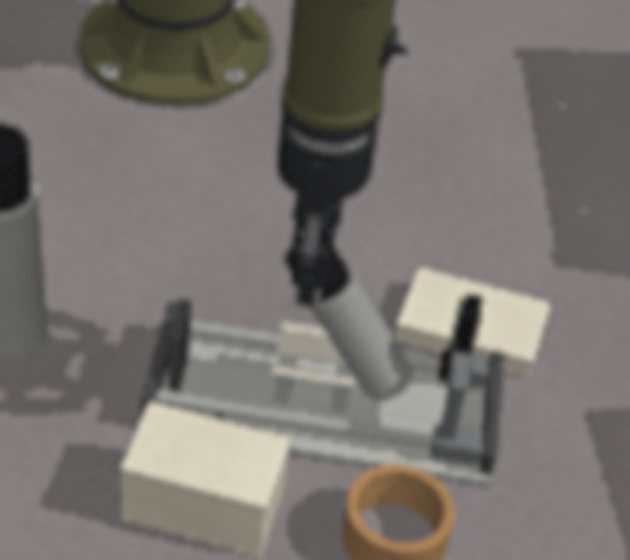

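It is pivoting well: the flask leans about 35° over the trough's end at (365,340), with only about 6 N of force. I'll continue the arc.

```bash
python3 -m jog '{"gripper":[-1,-1,-1,-1],"xyz":[[-0.13,0,0.08],[-0.12,0,0.09],[-0.12,0,0.1],[-0.11,0,0.1]],"roll":[0,0,0,0]}' | grep force
python3 -c "
from h import *
where()"
python3 -m jog '{"gripper":[-1,-1,-1,-1],"xyz":[[-0.1,0,0.12],[-0.1,0,0.12],[-0.1,0,0.13],[-0.1,0,0.13]],"roll":[0,0,0,0]}' | grep force
python3 -c "
from h import *
where()"
```

```text
wrist_force: [-0.1, 1.6, 4.9]
gripper_force: 60.0
t 17.1 jig xy [0.0002 0.0791] z 0.1534 yaw_y -8.8 open 0.043 F [-0.1  1.6  4.9] g 60.0
wrist_force: [-1.4, 0.9, 4.0]
gripper_force: 60.1
t 17.6 jig xy [0.0001 0.0584] z 0.1282 yaw_y -8.81 open 0.0428 F [-1.4  0.9  4. ] g 60.1
```

```bash
python3 -m jog '{"gripper":[-1,-1,-1,-1],"xyz":[[-0.07,0,0.13],[-0.07,0,0.13],[-0.06,0,0.13],[-0.05,0,0.13]],"roll":[0,0,0,0]}' | grep force
python3 -m jog '{"gripper":[-1,-1,-1,-1],"xyz":[[-0.03,0,0.12],[-0.02,0,0.12],[0,0,0.08],[0,0,0]],"roll":[0,0,0,0]}' | grep force
python3 -c "
from h import *
where()
save('scene','s3')
i=cv2.imread('pics/s3.png')[100:260,280:460];cv2.imwrite('pics/s3c.png',cv2.resize(i,None,fx=3.5,fy=3.5,interpolation=2))"
```

```text
wrist_force: [-0.7, -2.9, 5.2]
gripper_force: 60.3
wrist_force: [-2.3, -3.4, 4.0]
gripper_force: 60.9
t 18.6 jig xy [-0.0002  0.0422] z 0.086 yaw_y -8.88 open 0.0424 F [-2.3 -3.4  4. ] g 60.9
```

View pics/s3c.png

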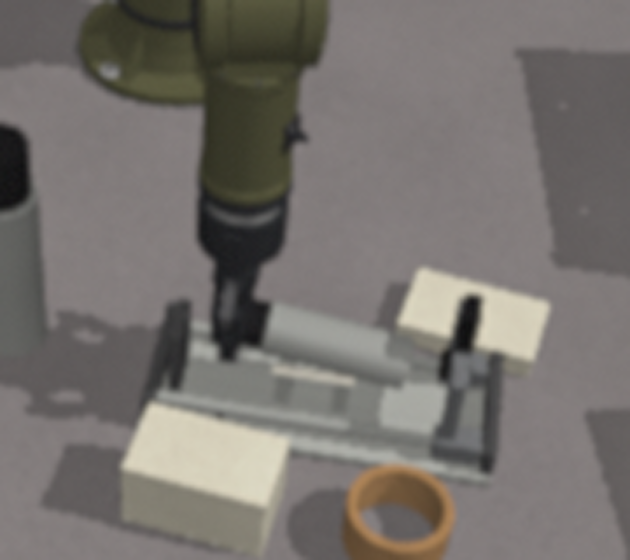

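The flask lies nearly horizontal in the trough from (265,325) to (400,365). I'll lower the last few millimetres.

```bash
python3 -m jog '{"gripper":[-1,-1,-1],"xyz":[[0,0,0.05],[0,0,0.04],[0,0,0]],"roll":[0,0,0]}' | grep force
python3 -c "
from h import *
where()"
```

```text
wrist_force: [-1.9, -4.7, 5.6]
gripper_force: 61.2
t 19.025 jig xy [0.     0.0444] z 0.0822 yaw_y -8.78 open 0.0428 F [-1.9 -4.7  5.6] g 61.2
```

```bash
python3 -m jog '{"gripper":[-1,0.3,0.5,1,1,1,1,1,1,1,1,1,1],"xyz":[[0,0,0.03],[0,0,0],[0,0,0],[0,0,0],[0,0,0],[0,0,0],[0,0,-0.2],[0,0,-0.5],[0,0,-0.8],[0,0,-0.8],[0,0,-0.8],[0,0,-0.5],[0,0,0]],"roll":[0,0,0,0,0,0,0,0,0,0,0,0,0]}' | grep force
python3 - <<'E'
from look import *
where()
c,j,z=wrist('w2')
for a in range(0,200,20): box(j,z,.085,.12,(-.03,.03,a/1000,a/1000+.02),f'slice{a}')
box(j,z,.15,.166,(-.04,.04,.2,.3),'tab')
E
```

```text
wrist_force: [-0.3, -1.3, -0.9]
gripper_force: 0.0
t 20.65 jig xy [0.0014 0.0454] z 0.2636 yaw_y -8.79 open 0.0854 F [-0.3 -1.3 -0.9] g 0.0
slice0 0
slice20 438 [0.0001 0.0343] min [-0.0212  0.0278] max [0.021 0.04 ] z 0.0992
slice40 795 [0.0002 0.0501] min [-0.0209  0.04  ] max [0.0209 0.06  ] z 0.0993
slice60 855 [0.0001 0.0703] min [-0.0233  0.06  ] max [0.0226 0.08  ] z 0.0998
slice80 982 [-0.      0.0902] min [-0.0231  0.08  ] max [0.0235 0.1   ] z 0.1011
slice100 1026 [0.0003 0.1103] min [-0.0231  0.1002] max [0.0232 0.12  ] z 0.101
slice120 1083 [0.0002 0.1301] min [-0.023  0.12 ] max [0.0237 0.14  ] z 0.1009
slice140 1150 [0.0002 0.1501] min [-0.0229  0.14  ] max [0.0235 0.1599] z 0.1009
slice160 1223 [0.0002 0.1701] min [-0.0229  0.16  ] max [0.0231 0.18  ] z 0.1009
slice180 1077 [0.0002 0.1884] min [-0.0231  0.18  ] max [0.0228 0.1975] z 0.101
tab 0
```

View pics/w2.png

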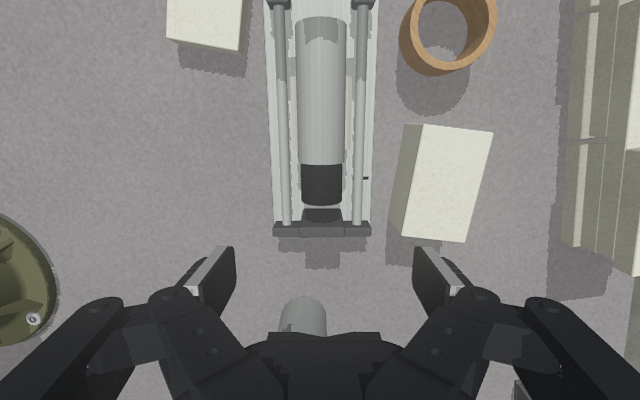

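The flask lies level in the trough, centred to 0.3 mm, with its cap (322,185) 28 mm from the headplate (322,228) and its base at jig y 0.1975. I'll grip the tab again.

```bash
python3 -m jog '{"gripper":[1,1,1,1,1,1,1,1,1,1,1,1,-1,-1,-1,-1,-1,-1],"xyz":[[0.3,-0.02,0],[0.7,0,0],[0.8,0,0],[0.8,0,0],[0.8,0,0],[0.5,0,0],[0,0,0],[0,0,0.5],[0,0,0.8],[0,0,0.7],[0,0,0.35],[0,0,0],[0,0,0],[0,0,0],[0,0,0],[0,0,0],[0,0,0],[0,0,0]],"roll":[0,0,0,0,0,0,0,0,0,0,0,0,0,0,0,0,0,0]}' | grep force
python3 -c "
from h import *
where()"
```

```text
wrist_force: [-2.1, 0.0, 6.2]
gripper_force: 61.6
t 22.95 jig xy [-1.000e-04  2.404e-01] z 0.1445 yaw_y -8.77 open 0.029 F [-2.1  0.   6.2] g 61.6
```

```bash
python3 -m jog '{"gripper":[-1,-1,-1,-1,-1,-1,-1,-1],"xyz":[[-0.05,0,0],[-0.07,0,0],[-0.07,0,0],[-0.07,0,0],[-0.07,0,0],[-0.07,0,0],[-0.05,0,0],[0,0,0]],"roll":[0,0,0,0,0,0,0,0]}' | grep force
python3 -c "
from h import *
where()"
python3 -m jog '{"gripper":[-1,-1,-1,-1,-1,-1,-1,-1,-1,-1,-1,-1,-1,-1],"xyz":[[-0.04,0,0],[-0.04,0,0],[-0.04,0,0],[-0.04,0,0],[-0.04,0,0],[-0.04,0,0],[-0.04,0,0],[-0.04,0,0],[-0.04,0,0],[-0.04,0,0],[-0.04,0,0],[-0.04,0,0],[-0.04,0,0],[0,0,0]],"roll":[0,0,0,0,0,0,0,0,0,0,0,0,0,0]}' | grep force
python3 -c "
from h import *
where()"
```

```text
wrist_force: [-0.6, 2.3, 5.7]
gripper_force: 61.9
t 23.95 jig xy [-1.000e-04  2.186e-01] z 0.1445 yaw_y -8.75 open 0.0294 F [-0.6  2.3  5.7] g 61.9
wrist_force: [-0.5, 4.4, 6.6]
gripper_force: 61.9
t 25.7 jig xy [-0.0002  0.1932] z 0.1445 yaw_y -8.73 open 0.0292 F [-0.5  4.4  6.6] g 61.9
```

```bash
python3 -m jog '{"gripper":[-1,-1,-1,-1,-1,-1],"xyz":[[-0.02,0,0],[-0.02,0,0],[-0.02,0,0],[-0.02,0,0],[-0.02,0,0],[0,0,0]],"roll":[0,0,0,0,0,0]}' | grep wrist
python3 -c "
from h import *
where()"
python3 -m jog '{"gripper":[-1,-1,-1],"xyz":[[-0.02,0,0],[-0.01,0,0],[0,0,0]],"roll":[0,0,0]}' | grep wrist
python3 -m jog '{"gripper":[-1,-1],"xyz":[[-0.01,0,0],[0,0,0]],"roll":[0,0]}' | grep wrist
python3 -c "
from h import *
where()"
```

```text
wrist_force: [-0.9, 4.8, 6.4]
t 26.45 jig xy [-0.0002  0.1885] z 0.1445 yaw_y -8.72 open 0.0289 F [-0.9  4.8  6.4] g 61.8
wrist_force: [0.4, 3.7, 6.5]
wrist_force: [-0.6, 4.9, 4.9]
t 27.075 jig xy [-0.0002  0.1866] z 0.1445 yaw_y -8.72 open 0.0291 F [-0.6  4.9  4.9] g 61.8
```

Expected contact is near 0.185, so I'll make half-millimetre steps while watching the force.

```bash
python3 -m jog '{"gripper":[-1,-1],"xyz":[[-0.01,0,0],[0,0,0]],"roll":[0,0]}' | grep wrist
python3 -m jog '{"gripper":[-1,-1],"xyz":[[-0.01,0,0],[0,0,0]],"roll":[0,0]}' | grep wrist
python3 -m jog '{"gripper":[-1,-1],"xyz":[[-0.01,0,0],[0,0,0]],"roll":[0,0]}' | grep wrist
python3 -c "
from h import *
where()"
```

```text
wrist_force: [-0.6, 5.1, 6.7]
wrist_force: [0.1, 4.0, 5.8]
wrist_force: [0.3, 5.4, 5.6]
t 27.825 jig xy [-0.0002  0.1854] z 0.1445 yaw_y -8.71 open 0.029 F [0.3 5.4 5.6] g 61.7
```

```bash
python3 -m jog '{"gripper":[-1,-1],"xyz":[[-0.01,0,0],[0,0,0]],"roll":[0,0]}' | grep wrist
python3 -m jog '{"gripper":[-1,-1],"xyz":[[-0.01,0,0],[0,0,0]],"roll":[0,0]}' | grep wrist
python3 -c "
from h import *
where()
c=manip.camera('top');P=pts(c);j=np.stack([(P[...,:2]-H)@EX,(P[...,:2]-H)@EY],-1);z=P[...,2]
m=(z>.09)&(z<.11)&(abs(j[...,0])<.012)&(j[...,1]>-.02)&(j[...,1]<.15);print('flask min y',np.sort(j[m][:,1])[:8].round(4))
m=(z>.075)&(z<.092)&(abs(j[...,0])<.02)&(j[...,1]>-.03)&(j[...,1]<.01);print('head',j[m].min(0),j[m].max(0))"
```

```text
wrist_force: [1.2, 6.4, 5.8]
wrist_force: [2.0, 7.0, 3.8]
t 28.325 jig xy [-0.0002  0.1854] z 0.1445 yaw_y -8.69 open 0.0293 F [2.  7.  3.8] g 61.6
flask min y [-0.0106 -0.0012 -0.0011 -0.0007 -0.0007 -0.0003 -0.0003  0.0002]
head [-0.01934937 -0.01330723] [0.01969697 0.00912517]
```

The tool has stopped advancing while the force rises, and the cap is at the headplate. I'll release, retreat and check.

```bash
python3 -m jog '{"gripper":[-1,0,0.5,1,1,1,1,1,1,1,1,1],"xyz":[[-0.01,0,0],[0,0,0],[0,0,0],[0,0,0],[0,0,0],[0,0,-0.3],[0,0,-0.7],[0,0,-0.8],[0,0,-0.6],[-0.8,0,0],[-0.8,0,0],[0,0,0]],"roll":[0,0,0,0,0,0,0,0,0,0,0,0]}' | grep force
python3 - <<'E'
from look import *
where()
c,j,z=wrist('w3')
box(j,z,.09,.106,(-.012,.012,-.02,.21),'flask'); box(j,z,.08,.092,(-.03,.03,-.03,.01),'head')
box(j,z,.15,.166,(-.04,.04,.1,.3),'tab')
m=(z>.15)&(z<.166)&(abs(j[...,0])<.04)&(j[...,1]>.15)
k=j[m].astype(np.float32); print(cv2.minAreaRect(k) if len(k)>4 else '')
E
```

```text
wrist_force: [0.7, 1.2, 0.9]
gripper_force: 0.0
t 29.875 jig xy [0.0004 0.0976] z 0.2651 yaw_y -9.14 open 0.0851 F [0.7 1.2 0.9] g 0.0
flask 4051 [0.0001 0.0959] min [-0.012  -0.0001] max [0.0117 0.1777] z 0.1022
head 289 [ 0.0009 -0.0055] min [-0.0245 -0.0122] max [0.0248 0.0099] z 0.0863
tab 916 [1.000e-04 1.856e-01] min [-0.0149  0.1777] max [0.0148 0.1936] z 0.1578
((-2.9637478291988373e-05, 0.1856170892715454), (0.01593467779457569, 0.02978336252272129), 89.67031860351562)
```

View pics/w3.png

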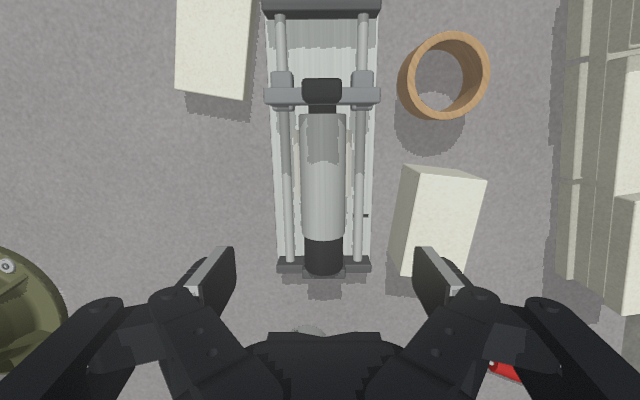

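The cap (322,255) meets the headplate and the tab is at jig y 0.1856, so the joint reads about 0.090. The gripper is clear of everything.

```bash
python3 -c "
from rig import manip
print(manip.finish_job())"
```

```text
the job is handed in; nothing more can be done
None
```

The flask lies in the trough with its cap against the headplate, the tailstock is snug at about 0.090 m by camera measurement, and the job is handed in at about 30 s; no verdict was returned.

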